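# Put the check weights and forceps away after testing the scale

### The job

The scale check is finished: take the three steel check weights off the scale and stand each one upright, fully down in the well of the wooden block made for its size, and lay the forceps flat in the groove of the long block (either way round). Set the weights down gently, never drop or tip them, and do not disturb the banded beaker and the vial standing nearby.

Things in the scene. Friction and masses are not known exactly. Their poses are not given: they have to be found in the camera images.
- weight_large: largest of three steel check weights, 500 g: upright cylinder 38 mm across, 44 mm tall, then a waist, then a round knob 24 mm across and 10 mm tall, its top 66 mm above the underside. Starts on the pan of the bench scale (290 x 250 mm, fixed on the table at the left; pan top 79 mm above the table, sinking up to 4 mm under load). Origin: centre of its underside; z up its axis
- weight_medium: middle of three steel check weights, 200 g: upright cylinder 28 mm across, 34 mm tall, then a waist, then a round knob 19 mm across and 10 mm tall, its top 52 mm above the underside. Starts on the pan of the bench scale (290 x 250 mm, fixed on the table at the left; pan top 79 mm above the table, sinking up to 4 mm under load). Origin: centre of its underside; z up its axis
- weight_small: smallest of three steel check weights, 50 g: upright cylinder 18 mm across, 22 mm tall, then a waist, then a round knob 13 mm across and 10 mm tall, its top 38 mm above the underside. Starts on the pan of the bench scale (290 x 250 mm, fixed on the table at the left; pan top 79 mm above the table, sinking up to 4 mm under load). Origin: centre of its underside; z up its axis
- block_large: largest of three square wooden storage blocks, fixed to the table: 78 x 78 mm, 26 mm tall, one round well 47 mm across in the middle of its top with a sloping 4 mm lead-in (45 degrees, so 55 mm across at the mouth), 20 mm deep (floor of the well 6 mm above the underside). Made for weight_large. Origin: centre of its underside on the table; z up, x and y along its sides
- block_medium: middle of three square wooden storage blocks, fixed to the table: 64 x 64 mm, 22 mm tall, one round well 37 mm across in the middle of its top with a sloping 4 mm lead-in (45 degrees, so 45 mm across at the mouth), 16 mm deep (floor of the well 6 mm above the underside). Made for weight_medium. Origin: centre of its underside on the table; z up, x and y along its sides
- block_small: smallest of three square wooden storage blocks, fixed to the table: 52 x 52 mm, 18 mm tall, one round well 27 mm across in the middle of its top with a sloping 4 mm lead-in (45 degrees, so 35 mm across at the mouth), 12 mm deep (floor of the well 6 mm above the underside). Made for weight_small. Origin: centre of its underside on the table; z up, x and y along its sides
- forceps: thin pale grey weight forceps (tweezers) lying flat on the table beyond the blocks, roughly across the robot's view: 120 mm long along its y axis, up to 12 mm wide along x at the middle of its length, 9 mm high. Origin: centre of its underside; z up
- block_forceps: long wooden block, fixed to the table: 156 mm along its y axis, 52 mm along x. Its groove along y is 136 mm long, 24 mm wide, its floor 6 mm above the table, its side walls and ends reach 15 mm above the table; over the middle 50 mm of the length the side walls are cut away right through to the sides, down to the level of the groove floor, to give room for fingers. Origin: centre of its underside; z up
- beaker: bystander, right of the forceps: small translucent beaker with a yellow tape band round its side, 70 mm across, 86 mm tall, standing on the table. Origin: centre of its underside
- vial: bystander, at the right: white sample vial with a black cap, 26 mm across, 60 mm tall, standing on the table. Origin: centre of its underside

How it is judged:
By the outcome, as a careful person would: the job done as asked, in the order asked, and still so for the second after the job is handed in, with the robot touching nothing.
It also fails if it takes over 125 s, if anything falls off the work surface, if the arm or the gripper's body presses on something with over 40 N, if the wrist force passes 120 N, or if a joint passes its speed limit or range.

### The arm

A 7-joint arm with a two-finger parallel gripper is mounted at the origin on a cart in front of the work surface, level with it; the furniture and walls round the work are solid. World frame = base frame: x ahead of the robot, y to its left, z up, the work surface at z = 0. Lengths are in m, angles in rad, forces in N, time in s.
With the tool pointing down it reaches from about 0.425 to 0.925 m from the base axis. Payload 6.8 kg.
Tool frame: the origin (TCP) lies midway between the tips of the shut fingers; the grasp point (between the pads) lies bot.grip_point_offset behind it (bot.grip_point_offset is the distance from the TCP to the grasp point, in m); z points along the fingers, y is the line along which they close (so a half turn about z gives the same grasp; the last joint's range is limited). The gripper opens to 85 mm and grips with 20 to 120 N. Pads are 22 mm wide; open, the fingers measure 114 mm over their backs; the gripper's body (76 mm by 85 mm) begins 54 mm behind the grasp point. The pads swing forward as they close: fully open they stand 13 mm farther back than shut.
Start: joints at [1.052, 0.477, 0.022, 1.555, -0.011, 1.109, -0.083], TCP at [0.27, -0.619, 0.231] pointing down, gripper open.
Joint ranges: [-2.96, 2.96], [-0.34, 2.1], [-1.41, 1.46], [0.24, 2.44], [-1.37, 4.51], [0.17, 1.92], [-2.96, 2.96]. Speed limits (rad/s): [2.39, 2.39, 3.14, 3.14, 3.14, 3.14, 3.14].

### API

Orientations are given as a unit quaternion [w, x, y, z].
In Python, from station import get_obs, cams, job, bot gives the robot as it stands.
- The arm moves only by the tool arm_command, never from a script. Its argument "rows" is a list that holds one entry, the list of rows, each a list of 5 numbers: the finger opening in mm, from 0 to 85.4, then the shift along the world's x, y, z in units of 60 mm (1.0 is 60 mm), then the turn about the world's z in units of 0.08 rad (1.0 is 0.08 rad). In form: [[[grip, x, y, z, turn], ...]]. A call has exactly 10 rows; each row shifts and turns the commanded pose from where the row before left it; what a row does not reach is not made up. A row lasts 1/8 s, in which the tool goes at most 62.5 mm and 10.7 degrees, less where a joint would pass 70% of its speed; a pose out of reach is approached as far as the arm can. A call with a number of a shift or a turn outside -1 to 1 is refused whole. A call with a gripper value outside its range is refused whole. The fingers move at their own pace and stop on an object; "newtons" is the grip in N (left out, the last holds). Time passes only in rows, so rows that do not move let the fingers close, or fill a call up. It gives the time, the measured TCP pose, the force, the opening and the grip force at its end, in the units of the state.
- get_obs(): the state, without advancing time (a new reading comes with each control period).
- cams.read_camera(name): name is "scene" or "top"; returns the picture (384x512x3 uint8, red, green, blue); there is no depth.
- cams.camera_params(name): a dict with "K" (3x3 intrinsics, pixels), "extrinsics" (4x4, takes a point from camera to world coordinates). Camera axes: x right, y down, z forward; pixel columns grow to the right and rows downward; lengths in m; the calibration is good to about 2 mm. A picture is of the moment at which its call begins. camera_params takes no time and is no camera call.
- job.hand_in(): hands the job in; it is judged then, once.
The state is a dict: "t": time; "q": joint angles; "joint_vel": joint speeds; "joint_torque": joint torques, N m; "eef_pos": TCP position; "tool_rot": TCP orientation; "contact_force": force on the tool from outside, world axes, zero at the start; "torque": the same for the moment, N m; "gripper_width": opening from 0.0 (shut) to 1.0 (fully open); "grasp_force": force on a finger pad.
Only numpy, scipy, OpenCV 4.12 (cv2) and the standard library are available. Lean on these libraries where they do the work, as an engineer would, in place of code of your own. Each camera call takes 0.05 s, during which the arm holds its last target. There are 200 camera calls.

## Working session

There is one attempt and no reset: what is moved stays moved. The work goes in short steps, Python scripts to look and compute and a tool call to move; the robot and the scene stay as the last step left them, time stands still between calls to the robot, and variables do not carry over. Pictures are saved under pics/ and viewed, at most 14 in all, crops included, and the job is handed in when it is done.

Besides the shell and the picture viewer there is one more tool, called after "Request:" by a JSON object that holds its "method" and its "body", one argument or row to a line. arm_command: Moves the arm, as the interface text tells. Its arguments: {"type":"object","properties":{"rows":{"type":"array"},"newtons":{"type":"number"}},"required":["rows"]}

```bash
mkdir -p pics; python3 - <<'E'
from station import get_obs,cams,job,bot
import cv2
o=get_obs()
for k in o: print(k,o[k])
print(bot.grip_point_offset)
for n in("scene","top"):
    im=cams.read_camera(n); cv2.imwrite(f"pics/{n}0.png",im[:,:,::-1])
    p=cams.camera_params(n); print(p["K"],p["extrinsics"])
E
```

```text
t 0.0
q [ 1.05187011  0.47783258  0.02237188  1.55650701 -0.01149465  1.10931203
 -0.08309497]
joint_vel [ 0.00040101 -0.00031336  0.00196538  0.00141969  0.00051519  0.0022101
 -0.00046979]
joint_torque [-1.10477216e-03 -5.96447682e+01  1.60811450e+00 -2.81201899e+01
  1.27167755e-02  9.31271788e-03 -4.22104080e-06]
eef_pos [ 0.26928548 -0.61827483  0.23028113]
tool_rot [-9.24580542e-04  9.78976361e-01  2.03971450e-01 -2.76948432e-04]
contact_force [ 0.606604    0.96429462 -0.1652786 ]
torque [0.01490912 0.02399719 0.01122522]
grasp_force 0.0
gripper_width 1.0000508369515337
0.0187
[[412.08714513   0.         251.04266496]
 [  0.         412.08714513 196.2545833 ]
 [  0.           0.           1.        ]] [[-0.73876648 -0.36773903  0.56479385 -0.12086962]
 [-0.67355015  0.43212735 -0.59966336  0.69737804]
 [-0.02354324 -0.82342817 -0.56693188  0.75158981]
 [ 0.          0.          0.          1.        ]]
[[437.58681258   0.         253.75604068]
 [  0.         437.58681258 193.96999996]
 [  0.           0.           1.        ]] [[-0.00354175 -0.99597555  0.08955536  0.41384567]
 [-0.99995306  0.0027197  -0.00929964 -0.02331106]
 [ 0.00901865 -0.08958409 -0.99593843  1.56579046]
 [ 0.          0.          0.          1.        ]]
```

View pics/scene0.png

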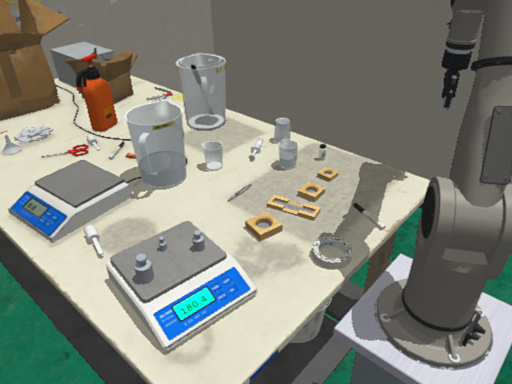

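View pics/top0.png

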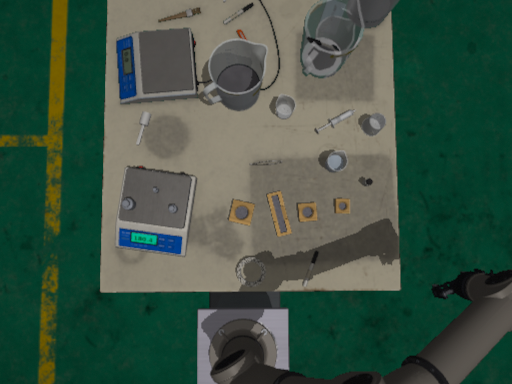

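```bash
python3 - <<'E'
import cv2,numpy as np
s=cv2.imread("pics/scene0.png");t=cv2.imread("pics/top0.png")
r=lambda im,x,y,w,h,f:cv2.resize(im[y:y+h,x:x+w],None,fx=f,fy=f,interpolation=cv2.INTER_CUBIC)
a=np.vstack([r(t,110,150,130,110,4)[:, :400] if 0 else r(t,110,160,100,75,4), r(s,110,220,100,75,4)])
b=np.vstack([r(t,220,150,150,90,400/150), r(s,220,130,130,120,400/150*150/130)])
b=b[:, :400];print(a.shape,b.shape)
c=np.zeros((max(a.shape[0],b.shape[0]),800,3),np.uint8);c[:a.shape[0],:400]=a;c[:b.shape[0],400:]=b[:, :400]
cv2.imwrite("pics/c1.png",c[:600])
E
```

```text
(600, 400, 3) (609, 400, 3)
```

View pics/c1.png

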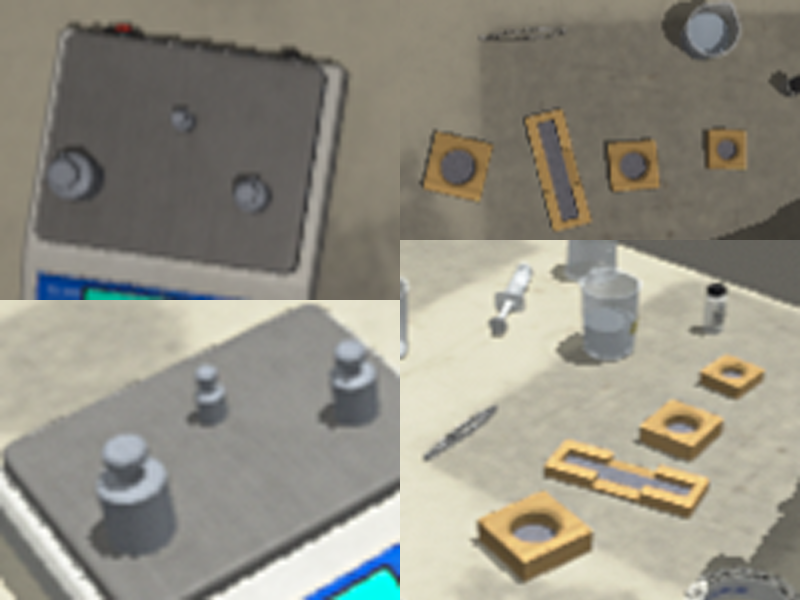

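```bash
cat > h.py <<'E'
import cv2,numpy as np
from station import get_obs,cams
def ray(n,px,z):
    p=cams.camera_params(n);K=np.array(p["K"]);E=np.array(p["extrinsics"])
    d=E[:3,:3]@np.linalg.inv(K)@np.c_[np.atleast_2d(px),np.ones(len(np.atleast_2d(px)))].T
    o=E[:3,3:];return ((o+d*(z-o[2])/d[2])[:2].T)
def blobs(mask,amin,amax=4000):
    cs,_=cv2.findContours(mask.astype(np.uint8),cv2.RETR_EXTERNAL,cv2.CHAIN_APPROX_NONE)
    return [c for c in cs if amin<=cv2.contourArea(c)<amax]
def cen(c):
    h=cv2.convexHull(c);m=cv2.moments(h);return [m["m10"]/m["m00"],m["m01"]/m["m00"]]
E
python3 - <<'E'
from h import *
for n,f in(("top","pics/top0.png"),("scene","pics/scene0.png")):
    im=cv2.imread(f).astype(int);b,g,r=im[...,0],im[...,1],im[...,2]
    print(n,"wood")
    for c in blobs((r-b>45)&(r>110),40 if n=="top" else 60,1600):
        p=cen(c)
        if n=="top" and not(220<p[0]<360 and 180<p[1]<245):continue
        if n=="scene" and not(235<p[0]<350 and 160<p[1]<250):continue
        q=ray(n,cv2.boxPoints(cv2.minAreaRect(c)),.012)
        e=[q[1]-q[0],q[2]-q[1]]
        print(np.round(p,1),cv2.contourArea(c),"w@.011",ray(n,p,.011).round(4)[0],"w@.013",ray(n,p,.0130).round(4)[0],
          [(round(np.linalg.norm(v),3),round(np.degrees(np.arctan2(v[1],v[0])),1)) for v in e])
    print(n,"steel")
    m=(b-r>4)&(b>60)
    for c in blobs(m,8,900):
        p=cen(c)
        if n=="top" and not(115<p[0]<190 and 180<p[1]<222):continue
        if n=="scene" and not(125<p[0]<210 and 225<p[1]<280):continue
        print(np.round(p,1),cv2.contourArea(c),cv2.boundingRect(c),[ray(n,p,z).round(4)[0].tolist() for z in(.095,.1,.106)])
    print(n,"dark")
    x0,y0,w,h=(240,150,55,25) if n=="top" else (222,175,38,32)
    sub=im[y0:y0+h,x0:x0+w].sum(2)
    print("\n".join(" ".join("%3d"%(v//3) for v in row[::1]) for row in sub) if 0 else "")
    bg=cv2.medianBlur(im[y0:y0+h,x0:x0+w].astype(np.uint8),21).astype(int)
    d=np.abs(im[y0:y0+h,x0:x0+w]-bg).max(2)>22
    for c in blobs(d,5):
        c=c+[x0,y0];(vx,vy,cx,cy)=cv2.fitLine(c,cv2.DIST_L2,0,.01,.01).ravel()
        t=(c[:,0]-[cx,cy])@[vx,vy]
        e=ray(n,[[cx+vx*s,cy+vy*s] for s in(t.min()-.5,t.max()+.5)],.006)
        print(cv2.contourArea(c),cv2.boundingRect(c),e.round(4).tolist(),e.mean(0).round(4),np.linalg.norm(e[1]-e[0]),np.degrees(np.arctan2(*(e[1]-e[0])[::-1])))
E
```

```text
top wood
[307.2 211.6] 289.5 w@.011 [ 0.4901 -0.2278] w@.013 [ 0.49   -0.2276] [(np.float64(0.063), np.float64(-85.0)), (np.float64(0.065), np.float64(-175.7))]
[241.3 212.1] 445.0 w@.011 [0.4889 0.0066] w@.013 [0.4888 0.0065] [(np.float64(0.079), np.float64(-12.9)), (np.float64(0.078), np.float64(-103.2))]
[342.6 205.9] 175.0 w@.011 [ 0.5103 -0.3543] w@.013 [ 0.5101 -0.3539] [(np.float64(0.046), np.float64(-90.2)), (np.float64(0.05), np.float64(178.7))]
[278.9 213.5] 589.5 w@.011 [ 0.4838 -0.1269] w@.013 [ 0.4837 -0.1267] [(np.float64(0.053), np.float64(-75.4)), (np.float64(0.157), np.float64(-165.8))]
top steel
[172.4 208.4] 39.5 (169, 205, 8, 8) [[0.4983, 0.2363], [0.498, 0.2354], [0.4977, 0.2344]]
[127.6 203.7] 82.0 (122, 199, 12, 11) [[0.5145, 0.3868], [0.5141, 0.3854], [0.5137, 0.3837]]
[155.1 189.6] 10.5 (153, 188, 5, 4) [[0.5619, 0.2956], [0.5614, 0.2945], [0.5608, 0.2932]]
top dark

9.5 (249, 162, 9, 4) [[0.6605, -0.0196], [0.6661, -0.0511]] [ 0.6633 -0.0354] 0.0319832364393497 -79.91270912791406
scene wood
[264.3 224.6] 560.0 w@.011 [ 0.491  -0.0045] w@.013 [ 0.4893 -0.0026
[... 258 characters left out ...]
011 [ 0.4914 -0.2382] w@.013 [ 0.4898 -0.2356] [(np.float64(0.092), np.float64(-70.9)), (np.float64(0.093), np.float64(169.0))]
[328.1 172.9] 133.0 w@.011 [ 0.5107 -0.3616] w@.013 [ 0.509  -0.3588] [(np.float64(0.072), np.float64(-71.4)), (np.float64(0.075), np.float64(166.9))]
scene steel
[143.3 268.6] 398.5 (134, 254, 20, 30) [[0.5246, 0.3738], [0.5197, 0.3762], [0.5138, 0.3792]]
[162.1 243.4] 67.5 (159, 236, 8, 15) [[0.5618, 0.2923], [0.5566, 0.2953], [0.5503, 0.299]]
[198.  240.5] 165.5 (193, 230, 11, 21) [[0.5038, 0.2277], [0.499, 0.2313], [0.4933, 0.2356]]
scene dark

92.0 (227, 184, 25, 19) [[0.6602, -0.0202], [0.6718, -0.1471]] [ 0.666  -0.0837] 0.12748530075133985 -84.80476815661832
```

```bash
cat >> h.py <<'E'
def proj(n,P):
    p=cams.camera_params(n);E=np.linalg.inv(np.array(p["extrinsics"]));P=np.atleast_2d(P)
    c=np.array(p["K"])@(E[:3,:3]@P.T+E[:3,3:]);return (c[:2]/c[2]).T
def circ(x,y,z,r):
    a=np.linspace(0,2*np.pi,40);return np.c_[x+r*np.cos(a),y+r*np.sin(a),0*a+z]
def rect(x,y,z,lx,ly,deg):
    a=np.radians(deg);q=np.array([[-1,-1],[1,-1],[1,1],[-1,1],[-1,-1]])*[lx/2,ly/2]
    R=np.array([[np.cos(a),-np.sin(a)],[np.sin(a),np.cos(a)]]);return np.c_[q@R.T+[x,y],np.full(5,z)]
def overlay(im,n,curves,x,y,w,h,f):
    o=cv2.resize(im[y:y+h,x:x+w],None,fx=f,fy=f,interpolation=cv2.INTER_CUBIC)
    for c in curves: cv2.polylines(o,[np.round((proj(n,c)-[x,y]+.5)*f).astype(int).reshape(-1,1,2)],False,(0,0,255),1)
    return o
E
cat > ov.py <<'E'
from h import *
C=[rect(.489,.0055,.026,.078,.078,-13),circ(.489,.0055,.026,.0275),rect(.490,-.229,.022,.064,.064,4.5),circ(.490,-.229,.022,.0225),
rect(.5102,-.355,.018,.052,.052,0),circ(.5102,-.355,.018,.0175),rect(.4837,-.1275,.015,.052,.156,14.4),rect(.4837,-.1275,.006,.024,.136,14.4),
np.array([[.6602,-.0202,.005],[.6718,-.1471,.005]])]
W=[]
for x,y,r,h,rk,H in((.514,.3825,.019,.044,.012,.066),(.4985,.2335,.014,.034,.0095,.052),(.5615,.294,.009,.022,.0065,.038)):
    W+=[circ(x,y,.077,r),circ(x,y,.077+h,r),circ(x,y,.077+H,rk)]
s=cv2.imread("pics/scene0.png");t=cv2.imread("pics/top0.png")
c=np.zeros((600,800,3),np.uint8)
for (y,x,o) in((0,0,overlay(t,"top",W,110,170,80,60,5)),(300,0,overlay(s,"scene",W,120,225,100,75,4)),(0,400,overlay(t,"top",C,225,150,133,85,3)),(260,400,overlay(s,"scene",C,220,150,133,110,3))):
    c[y:y+o.shape[0],x:x+o.shape[1]]=o[:600-y,:800-x]
cv2.imwrite("pics/ov1.png",c)
E
python3 ov.py
```

```text
(no output)
```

View pics/ov1.png

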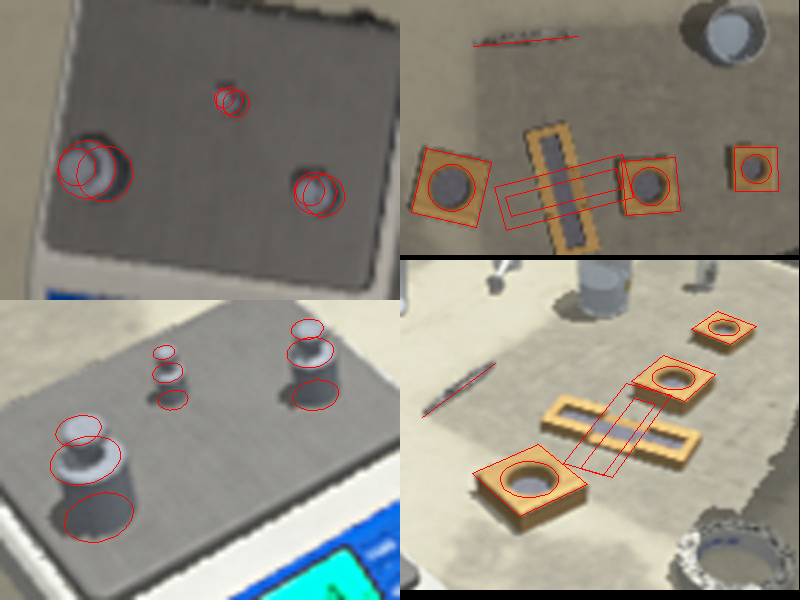

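Request:
{"method": "arm_command", "body": {
  "rows": [
    [[60,0.7,0.7,0,0],[60,0.7,0.7,0,0],[60,0.7,0.7,0,0],[60,0.7,0.7,0,0],[60,0.7,0.7,0,0],[60,0.7,0.7,0,0],[60,0,1,0,0],[60,0,1,0,0],[60,0,1,0,0],[60,0,1,0,0]]
  ],
  "newtons": 40
}}

```text
t: 1.35
eef_pos: [0.5211, -0.1249, 0.2311]
tool_rot: [-0.0, 0.979, 0.204, -0.0]
contact_force: [0.8, 0.4, -0.0]
gripper_width: 0.7
grasp_force: 0.0
```

Request:
{"method": "arm_command", "body": {
  "rows": [
    [[60,0,1,0,0],[60,0,1,0,0],[60,0,1,0,0],[60,0,1,0,0],[60,0,1,0,0],[60,0,1,0,0],[60,0,1,0,0],[60,0,1,0,0],[60,0,0.4,0,0],[60,0,0,0,0]]
  ]
}}

```text
t: 2.6
eef_pos: [0.5206, 0.3786, 0.2306]
tool_rot: [-0.0, 0.979, 0.205, -0.001]
contact_force: [-0.6, -0.6, 0.4]
gripper_width: 0.704
grasp_force: 0.0
```

Request:
{"method": "arm_command", "body": {
  "rows": [
    [[60,-0.11,0.07,-0.5,0],[60,0,0,-0.6,0],[60,0,0,-0.5,0],[60,0,0,-0.3,0],[60,0,0,-0.24,0],[60,0,0,0,0],[60,0,0,0,0],[50,0,0,0,0],[44,0,0,0,0],[41,0,0,0,0]]
  ]
}}

```text
t: 3.85
eef_pos: [0.5151, 0.3815, 0.1032]
tool_rot: [-0.0, 0.979, 0.204, 0.0]
contact_force: [0.4, -0.5, -0.9]
gripper_width: 0.48
grasp_force: 0.0
```

```bash
python3 - <<'E'
from h import *
o=get_obs();print(o["eef_pos"],o["contact_force"],o["gripper_width"],o["grasp_force"])
s=cams.read_camera("scene")[:,:,::-1].copy();t=cams.read_camera("top")[:,:,::-1].copy()
c=np.hstack([overlay(t,"top",[],90,150,100,100,4),overlay(s,"scene",[],100,190,100,100,4)]);cv2.imwrite("pics/g1.png",c)
E
```

```text
[0.51505709 0.38146963 0.10321192] [ 0.35175238 -0.48470121 -0.92997342] 0.4795501087719269 0.0
```

View pics/g1.png

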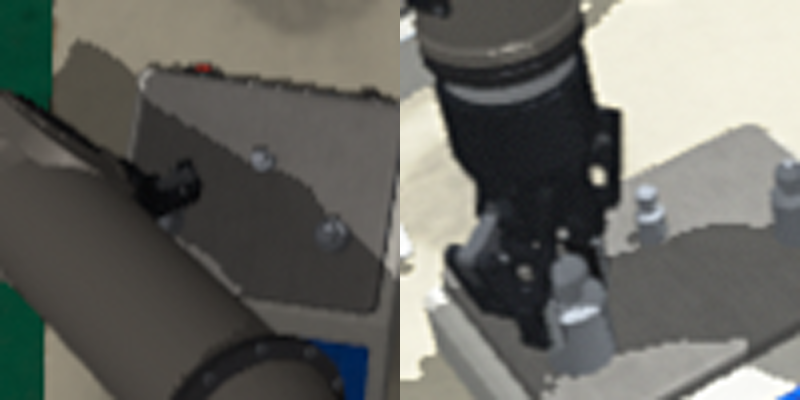

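```bash
python3 - <<'E'
from h import *
s=cams.read_camera("scene")[:,:,::-1].copy()
d=np.array([np.cos(np.radians(-66.5)),np.sin(np.radians(-66.5)),0]);n=np.array([-d[1],d[0],0]);T=np.array([.515,.3815,.1032])
C=[circ(.514,.3825,.077,.019),circ(.514,.3825,.121,.019),circ(.514,.3825,.143,.012)]
for k in(-1,1):
    P=T+k*d*.0205;C.append(np.array([P-n*.011,P+n*.011,P+n*.011+[0,0,.037],P-n*.011+[0,0,.037],P-n*.011]))
cv2.imwrite("pics/g2.png",overlay(s,"scene",C,105,220,80,80,7))
E
```

```text
(no output)
```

View pics/g2.png

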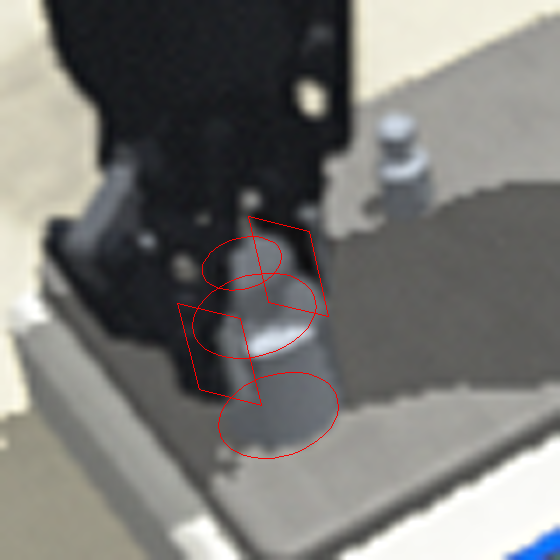

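Request:
{"method": "arm_command", "body": {
  "rows": [
    [[36,0,0,0,0],[34,0,0,0,0],[34,0,0,0,0],[34,0,0,0,0],[34,0,0,0.1,0],[34,0,0,0.3,0],[34,0,0,0.6,0],[34,0,0,0.6,0],[34,0,0,0.5,0],[34,0,0,0,0]]
  ]
}}

```text
t: 5.25
eef_pos: [0.516, 0.3828, 0.2322]
tool_rot: [-0.001, 0.979, 0.204, 0.003]
contact_force: [-0.0, 0.5, -5.3]
gripper_width: 0.427
grasp_force: 41.1
```

```bash
python3 - <<'E'
from h import *
o=get_obs();print(o["eef_pos"],o["contact_force"],o["gripper_width"],o["grasp_force"],o["torque"])
s=cams.read_camera("scene")[:,:,::-1].copy();cv2.imwrite("pics/g3.png",overlay(s,"scene",[],105,180,100,100,4))
E
```

```text
[0.51599856 0.38278547 0.23215404] [-0.04155236  0.52401882 -5.32438719] 0.42674571813911916 41.10489785671234 [ 0.02897773 -0.0148315   0.01122394]
```

View pics/g3.png

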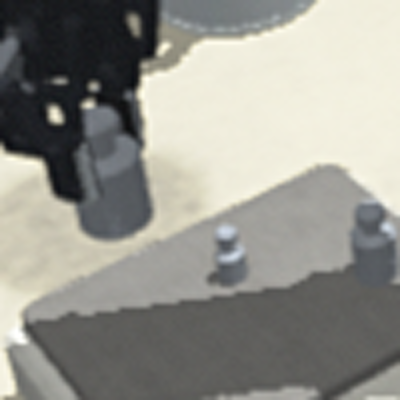

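Request:
{"method": "arm_command", "body": {
  "rows": [
    [[34,-0.05,-0.5,0,0],[34,-0.05,-0.9,0,0],[34,-0.05,-0.9,0,0],[34,-0.05,-0.9,0,0],[34,-0.05,-0.9,0,0],[34,-0.05,-0.9,0,0],[34,-0.05,-0.8,0,0],[34,-0.1,-0.49,0,0],[34,0,0,-0.6,0],[34,0,0,-0.5,0]]
  ]
}}

```text
t: 6.55
eef_pos: [0.4864, 0.0032, 0.1606]
tool_rot: [-0.0, 0.979, 0.203, -0.001]
contact_force: [0.5, 0.9, -5.4]
gripper_width: 0.422
grasp_force: 41.3
```

Request:
{"method": "arm_command", "body": {
  "rows": [
    [[34,0,0,-0.6,0],[34,0,0,-0.5,0],[34,0,0,-0.3,0],[34,0,0,0,0],[34,0,0,0,0],[34,0,0,0,0],[34,0,0,0,0],[34,0,0,0,0],[34,0,0,0,0],[34,0,0,0,0]]
  ]
}}

```text
t: 7.8
eef_pos: [0.488, 0.0039, 0.079]
tool_rot: [0.0, 0.979, 0.204, 0.0]
contact_force: [-0.0, 0.2, -4.9]
gripper_width: 0.426
grasp_force: 41.1
```

```bash
python3 - <<'E'
from h import *
o=get_obs();print(o["eef_pos"],o["contact_force"],o["gripper_width"],o["grasp_force"],o["torque"])
x,y,z=o["eef_pos"];z-=.026
C=[rect(.489,.0055,.026,.078,.078,-13),circ(.489,.0055,.026,.0275),circ(x,y,z,.019),circ(x,y,z+.044,.019),circ(x,y,z+.066,.012)]
s=cams.read_camera("scene")[:,:,::-1].copy();t=cams.read_camera("top")[:,:,::-1].copy()
c=np.hstack([overlay(t,"top",C,210,175,66,66,6),overlay(s,"scene",C,230,170,66,66,6)]);cv2.imwrite("pics/g4.png",c)
E
```

```text
[0.48799677 0.00394415 0.0789545 ] [-4.53877515e-04  1.69645614e-01 -4.94221505e+00] 0.42648471304454305 41.061909198760986 [ 0.07814315 -0.03119112 -0.006031  ]
```

View pics/g4.png

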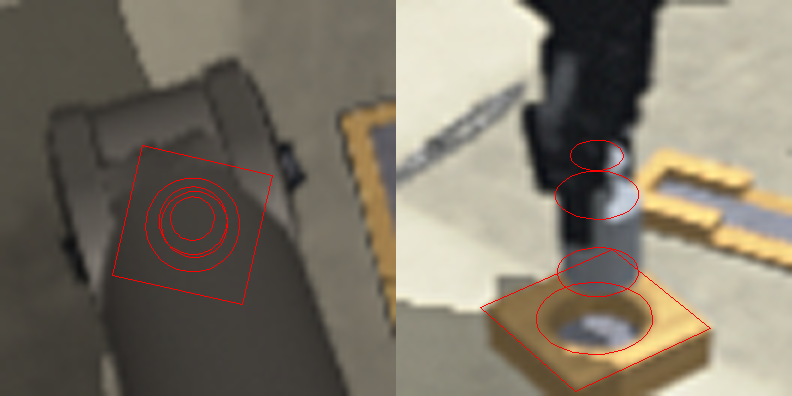

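Request:
{"method": "arm_command", "body": {
  "rows": [
    [[34,0,0,-0.3,0],[34,0,0,-0.2,0],[34,0,0,-0.1,0],[34,0,0,-0.05,0],[34,0,0,-0.04,0],[34,0,0,-0.02,0],[34,0,0,-0.02,0],[34,0,0,-0.02,0],[34,0,0,0,0],[34,0,0,0,0]]
  ]
}}

```text
t: 9.15
eef_pos: [0.488, 0.004, 0.034]
tool_rot: [0.0, 0.979, 0.204, 0.0]
contact_force: [-0.2, 0.2, -4.5]
gripper_width: 0.427
grasp_force: 41.3
```

Request:
{"method": "arm_command", "body": {
  "rows": [
    [[34,0,0,-0.02,0],[34,0,0,0,0],[34,0,0,0,0],[34,0,0,-0.01,0],[34,0,0,0,0],[34,0,0,0,0],[34,0,0,-0.01,0],[34,0,0,0,0],[34,0,0,0,0],[34,0,0,0,0]]
  ]
}}

```text
t: 10.4
eef_pos: [0.4882, 0.004, 0.0331]
tool_rot: [0.0, 0.979, 0.204, 0.0]
contact_force: [-7.6, -0.3, 21.1]
gripper_width: 0.426
grasp_force: 43.9
```

Request:
{"method": "arm_command", "body": {
  "rows": [
    [[34,0,0,0.02,0],[34,0,0,0,0],[38,0,0,0,0],[41,0,0,0,0],[44,0,0,0,0],[50,0,0,0,0],[60,0,0,0,0],[60,0,0,0.3,0],[60,0,0,0.6,0],[60,0,0,0.9,0]]
  ]
}}

```text
t: 11.65
eef_pos: [0.4867, 0.0039, 0.1407]
tool_rot: [-0.0, 0.979, 0.204, -0.002]
contact_force: [0.6, -0.5, 0.2]
gripper_width: 0.698
grasp_force: 0.0
```

Request:
{"method": "arm_command", "body": {
  "rows": [
    [[60,0,0,0.9,0],[60,0,0.5,0.7,0],[50,0,1,0,0],[50,0,1,0,0],[50,0,1,0,0],[50,0,0.33,0,0],[50,0.18,0,0,0],[50,0,0,0,0],[50,0,0,0,0],[50,0,0,0,0]]
  ]
}}

```text
t: 12.9
eef_pos: [0.4988, 0.2327, 0.2367]
tool_rot: [0.0, 0.979, 0.203, -0.0]
contact_force: [0.6, -0.5, -0.1]
gripper_width: 0.588
grasp_force: 0.0
```

```bash
python3 - <<'E'
from h import *
o=get_obs();print(o["eef_pos"],o["contact_force"],o["gripper_width"],o["grasp_force"],o["torque"])
C=[circ(.489,.0055,.026,.0275),circ(.489,.0055,.05,.019),circ(.489,.0055,.072,.012)]
D=[circ(.4985,.2335,.079+.034,.014),circ(.4985,.2335,.079+.052,.0095),circ(.5615,.294,.079+.038,.0065)]
s=cams.read_camera("scene")[:,:,::-1].copy();t=cams.read_camera("top")[:,:,::-1].copy()
c=np.hstack([np.vstack([overlay(t,"top",C,215,180,60,60,6),overlay(s,"scene",C,235,170,60,60,6)])[:600],overlay(s,"scene",D,130,200,80,100,5)[:600]] if 0 else [overlay(s,"scene",C,235,180,60,80,5),overlay(s,"scene",D,130,200,100,80,5)]);cv2.imwrite("pics/g5.png",c)
E
```

```text
[0.49882941 0.23273186 0.23670014] [ 0.64885471 -0.50446209 -0.07982665] 0.5879309323081009 0.0 [ 0.03859765 -0.00575888  0.00889957]
```

View pics/g5.png

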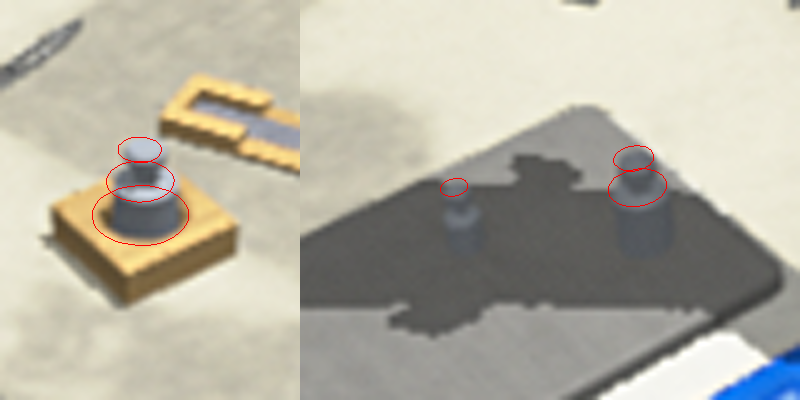

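Request:
{"method": "arm_command", "body": {
  "rows": [
    [[48,0,0,-0.6,0],[48,0,0,-0.6,0],[48,0,0,-0.5,0],[48,0,0,-0.36,0],[48,0,0,-0.15,0],[48,0,0,-0.1,0],[48,0,0,0,0],[38,0,0,0,0],[32,0,0,0,0],[30,0,0,0,0]]
  ]
}}

```text
t: 14.25
eef_pos: [0.499, 0.2338, 0.0984]
tool_rot: [-0.0, 0.979, 0.204, 0.0]
contact_force: [0.1, -0.6, 0.3]
gripper_width: 0.351
grasp_force: 0.0
```

Request:
{"method": "arm_command", "body": {
  "rows": [
    [[28,0,0,0,0],[26,0,0,0,0],[24,0,0,0,0],[24,0,0,0,0],[24,0,0,0,0],[24,0,0,0.1,0],[24,0,0,0.5,0],[24,0,0,0.8,0],[24,0,0,0.8,0],[24,0,0,0,0]]
  ]
}}

```text
t: 15.5
eef_pos: [0.5006, 0.2354, 0.2341]
tool_rot: [-0.001, 0.979, 0.204, 0.004]
contact_force: [0.5, -0.6, -1.9]
gripper_width: 0.305
grasp_force: 39.7
```

Request:
{"method": "arm_command", "body": {
  "rows": [
    [[24,0,-0.5,0,0],[24,0,-0.9,0,0],[24,0,-1,0,0],[24,0,-1,0,0],[24,0,-1,0,0],[24,0,-1,0,0],[24,0,-1,0,0],[24,-0.05,-0.9,0,0],[24,-0.1,-0.41,0,0],[24,0,0,-0.5,0]]
  ]
}}

```text
t: 16.75
eef_pos: [0.4896, -0.2321, 0.2001]
tool_rot: [0.001, 0.979, 0.202, 0.001]
contact_force: [0.3, 0.8, -2.7]
gripper_width: 0.305
grasp_force: 39.8
```

Request:
{"method": "arm_command", "body": {
  "rows": [
    [[24,0,0,-0.7,0],[24,0,0,-0.7,0],[24,0,0,-0.5,0],[24,0,0,-0.3,0],[24,0,0,0,0],[24,0,0,0,0],[24,0,0,0,0],[24,0,0,0,0],[24,0,0,0,0],[24,0,0,0,0]]
  ]
}}

```text
t: 18.0
eef_pos: [0.4898, -0.2288, 0.0683]
tool_rot: [0.0, 0.979, 0.204, 0.0]
contact_force: [0.1, 0.5, -2.0]
gripper_width: 0.303
grasp_force: 39.8
```

```bash
python3 - <<'E'
from h import *
o=get_obs();print(o["eef_pos"],o["contact_force"],o["gripper_width"],o["grasp_force"],o["torque"])
x,y,z=o["eef_pos"];z-=.020
C=[rect(.490,-.229,.022,.064,.064,4.5),circ(.490,-.229,.022,.0225),circ(x,y,z,.014),circ(x,y,z+.034,.014),circ(x,y,z+.052,.0095)]
s=cams.read_camera("scene")[:,:,::-1].copy()
cv2.imwrite("pics/g6.png",overlay(s,"scene",C,280,150,66,60,8))
E
```

```text
[ 0.48983383 -0.2288498   0.06827003] [ 0.08908543  0.47927478 -1.98609037] 0.30255501440544075 39.768937826156616 [-0.02555842 -0.00109672  0.03883801]
```

View pics/g6.png

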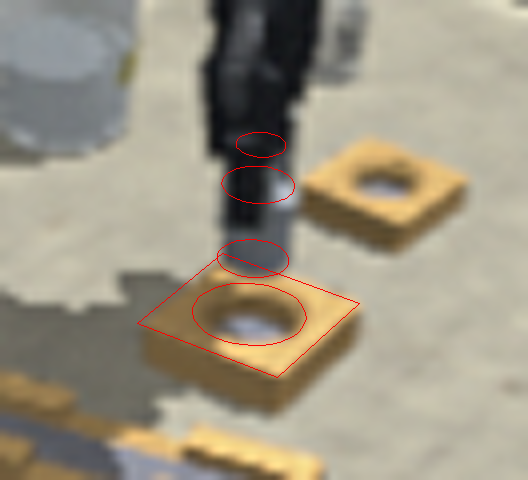

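Request:
{"method": "arm_command", "body": {
  "rows": [
    [[24,0,0,-0.25,0],[24,0,0,-0.2,0],[24,0,0,-0.1,0],[24,0,0,-0.05,0],[24,0,0,-0.03,0],[24,0,0,-0.02,0],[24,0,0,0,0],[24,0,0,-0.01,0],[24,0,0,0,0],[24,0,0,0,0]]
  ]
}}

```text
t: 19.3
eef_pos: [0.4898, -0.2289, 0.0286]
tool_rot: [0.0, 0.979, 0.204, 0.0]
contact_force: [-0.6, 0.4, -2.0]
gripper_width: 0.306
grasp_force: 39.8
```

Request:
{"method": "arm_command", "body": {
  "rows": [
    [[24,0,0,-0.01,0],[24,0,0,0,0],[24,0,0,-0.01,0],[24,0,0,0,0],[24,0,0,-0.01,0],[24,0,0,0,0],[24,0,0,0,0],[24,0,0,0,0],[24,0,0,0,0],[24,0,0,0,0]]
  ]
}}

```text
t: 20.55
eef_pos: [0.49, -0.2289, 0.0284]
tool_rot: [0.0, 0.979, 0.204, 0.0]
contact_force: [-4.9, 2.8, 18.5]
gripper_width: 0.302
grasp_force: 41.6
```

Request:
{"method": "arm_command", "body": {
  "rows": [
    [[24,0,0,0.02,0],[24,0,0,0,0],[28,0,0,0,0],[31,0,0,0,0],[35,0,0,0,0],[42,0,0,0,0],[46,0,0,0.1,0],[46,0,0,0.5,0],[46,0,0,0.9,0],[46,0,0,0.9,0]]
  ]
}}

```text
t: 21.8
eef_pos: [0.4895, -0.2287, 0.1737]
tool_rot: [-0.0, 0.979, 0.204, -0.0]
contact_force: [0.9, -0.5, 0.2]
gripper_width: 0.54
grasp_force: 0.0
```

Request:
{"method": "arm_command", "body": {
  "rows": [
    [[46,0.1,0.5,0.6,0],[40,0.1,0.9,0,0],[36,0.1,1,0,0],[36,0.1,1,0,0],[36,0.15,1,0,0],[36,0.15,1,0,0],[36,0.15,1,0,0],[36,0.15,1,0,0],[36,0.15,0.9,0,0],[36,0.05,0.42,0,0]]
  ],
  "newtons": 25
}}

```text
t: 23.05
eef_pos: [0.561, 0.2982, 0.2082]
tool_rot: [-0.001, 0.979, 0.206, 0.0]
contact_force: [-0.8, -0.3, -0.0]
gripper_width: 0.425
grasp_force: 0.0
```

```bash
python3 - <<'E'
from h import *
o=get_obs();print(o["eef_pos"],o["contact_force"],o["gripper_width"],o["grasp_force"],o["torque"])
C=[circ(.490,-.229,.022,.0225),circ(.490,-.229,.04,.014),circ(.490,-.229,.058,.0095)]
D=[circ(.5615,.294,.079+.022,.009),circ(.5615,.294,.079+.038,.0065)]
s=cams.read_camera("scene")[:,:,::-1].copy()
cv2.imwrite("pics/g7.png",np.hstack([overlay(s,"scene",C,280,150,60,60,6),overlay(s,"scene",D,132,200,60,60,6)]))
E
```

```text
[0.56103249 0.29824022 0.20821303] [-0.77867192 -0.31359043 -0.00274056] 0.4249762753529372 0.0 [-0.0080996   0.04733862  0.01080966]
```

View pics/g7.png

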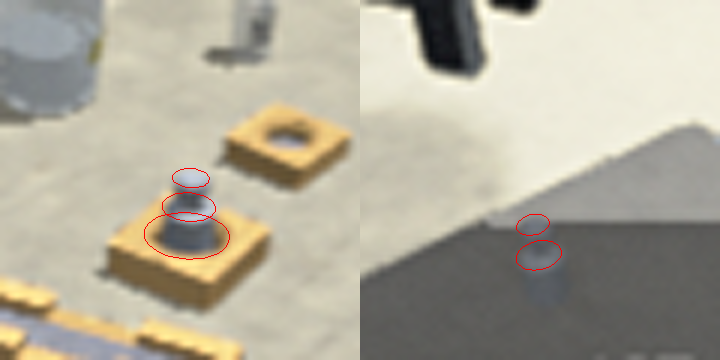

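Request:
{"method": "arm_command", "body": {
  "rows": [
    [[36,0,-0.02,-0.5,0],[36,0,0,-0.6,0],[36,0,0,-0.4,0],[36,0,0,-0.15,0],[36,0,0,-0.1,0],[36,0,0,0,0],[30,0,0,0,0],[24,0,0,0,0],[20,0,0,0,0],[18,0,0,0,0]]
  ]
}}

```text
t: 24.35
eef_pos: [0.5618, 0.2932, 0.103]
tool_rot: [-0.0, 0.979, 0.204, 0.0]
contact_force: [-0.0, 0.1, -0.1]
gripper_width: 0.212
grasp_force: 0.0
```

Request:
{"method": "arm_command", "body": {
  "rows": [
    [[16,0,0,0,0],[14,0,0,0,0],[12,0,0,0,0],[10,0,0,0,0],[10,0,0,0,0],[10,0,0,0,0],[10,0,0,0.1,0],[10,0,0,0.5,0],[10,0,0,0.9,0],[10,0,0,0,0]]
  ]
}}

```text
t: 25.6
eef_pos: [0.5642, 0.2952, 0.1982]
tool_rot: [-0.002, 0.979, 0.204, 0.004]
contact_force: [-0.6, -0.5, -0.7]
gripper_width: 0.132
grasp_force: 24.4
```

```bash
python3 - <<'E'
from h import *
o=get_obs();print(o["eef_pos"],o["contact_force"],o["gripper_width"],o["grasp_force"],o["torque"])
x,y,z=o["eef_pos"];z-=.0245
C=[circ(x,y,z,.009),circ(x,y,z+.022,.009),circ(x,y,z+.038,.0065)]
s=cams.read_camera("scene")[:,:,::-1].copy()
cv2.imwrite("pics/g8.png",overlay(s,"scene",C,132,180,60,60,8))
E
```

```text
[0.56418224 0.29522782 0.19823617] [-0.61554353 -0.46640974 -0.71503117] 0.13241219588213224 24.372273981571198 [ 0.01976912  0.02799342 -0.03575143]
```

View pics/g8.png

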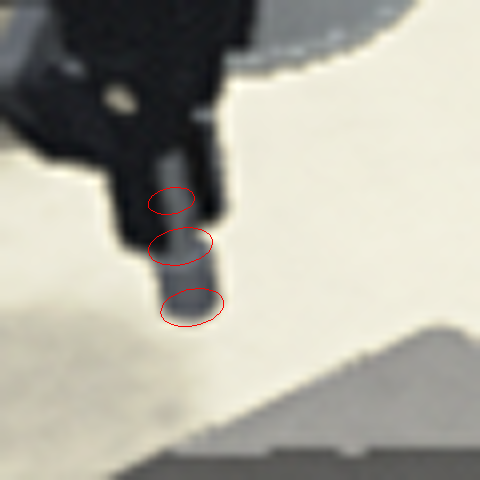

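Request:
{"method": "arm_command", "body": {
  "rows": [
    [[10,0,-0.5,0,0],[10,-0.1,-0.9,0,0],[10,-0.1,-1,0,0],[10,-0.1,-1,0,0],[10,-0.1,-1,0,0],[10,-0.1,-1,0,0],[10,-0.1,-1,0,0],[10,-0.1,-1,0,0],[10,-0.1,-1,0,0],[10,-0.06,-1,0,0]]
  ]
}}

```text
t: 26.9
eef_pos: [0.509, -0.2724, 0.1919]
tool_rot: [-0.001, 0.979, 0.204, -0.001]
contact_force: [0.5, 0.0, -0.0]
gripper_width: 0.133
grasp_force: 24.4
```

Request:
{"method": "arm_command", "body": {
  "rows": [
    [[10,0,-0.9,0,0],[10,0,-0.5,0,0],[10,0,0,-0.4,0],[10,0,0,-0.6,0],[10,0,0,-0.5,0],[10,0,0,-0.4,0],[10,0,0,-0.3,0],[10,0,0,0,0],[10,0,0,0,0],[10,0,0,0,0]]
  ]
}}

```text
t: 28.15
eef_pos: [0.5109, -0.3553, 0.062]
tool_rot: [0.001, 0.979, 0.204, 0.001]
contact_force: [0.6, -0.4, -1.1]
gripper_width: 0.132
grasp_force: 24.5
```

```bash
python3 - <<'E'
from h import *
o=get_obs();print(o["eef_pos"],o["contact_force"],o["gripper_width"],o["grasp_force"])
x,y,z=o["eef_pos"];z-=.0245
s=cams.read_camera("scene")[:,:,::-1].copy();cv2.imwrite("pics/s9.png",s)
im=s.astype(int);b,g,r=im[...,0],im[...,1],im[...,2]
m=(b-r>4)&(b>50);p=proj("scene",[x,y,z+.011])[0];print("pred body px",p)
for c in blobs(m,5,900):
    q=np.array(cen(c))
    if np.linalg.norm(q-p)<40:print(q.round(1),cv2.boundingRect(c))
w=proj("scene",[.5102,-.355,.018])[0];print("well",w)
for c in blobs((r-b>45)&(r>100),40,1600):
    q=np.array(cen(c))
    if np.linalg.norm(q-w)<15:print("wood",q,cv2.boundingRect(c))
print("pred outline",proj("scene",np.r_[rect(.5102,-.355,.018,.052,.052,0),rect(.5102,-.355,0,.052,.052,0)]).min(0),proj("scene",np.r_[rect(.5102,-.355,.018,.052,.052,0),rect(.5102,-.355,0,.052,.052,0)]).max(0))
E
```

```text
[ 0.51088257 -0.35530633  0.062048  ] [ 0.62501919 -0.3513712  -1.13766473] 0.13220414135298947 24.45155918598175
pred body px [327.97459626 164.06689026]
[311.1 185.2] (308, 179, 7, 13)
[328.6 161.1] (326, 154, 6, 13)
[328.5 140.1] (326, 135, 6, 10)
well [327.35508214 171.94977904]
wood [328.29302832 173.23311547] (318, 168, 21, 13)
pred outline [316.26498939 166.48538229] [338.08125365 182.20769471]
```

Request:
{"method": "arm_command", "body": {
  "rows": [
    [[10,0,0,-0.2,0],[10,0,0,-0.15,0],[10,0,0,-0.06,0],[10,0,0,-0.03,0],[10,0,0,-0.02,0],[10,0,0,-0.01,0],[10,0,0,0,0],[10,0,0,0,0],[10,0,0,0,0],[10,0,0,0,0]]
  ]
}}

```text
t: 29.45
eef_pos: [0.5102, -0.3549, 0.0328]
tool_rot: [0.0, 0.979, 0.204, 0.0]
contact_force: [-0.8, 0.1, -0.6]
gripper_width: 0.131
grasp_force: 24.5
```

Request:
{"method": "arm_command", "body": {
  "rows": [
    [[10,0,0,-0.01,0],[10,0,0,0,0],[10,0,0,-0.01,0],[10,0,0,0,0],[10,0,0,-0.01,0],[10,0,0,0,0],[10,0,0,0,0],[10,0,0,0,0],[10,0,0,0,0],[10,0,0,0,0]]
  ]
}}

```text
t: 30.7
eef_pos: [0.5106, -0.3552, 0.032]
tool_rot: [0.0, 0.979, 0.204, 0.0]
contact_force: [-1.6, 0.7, 9.3]
gripper_width: 0.132
grasp_force: 25.2
```

Request:
{"method": "arm_command", "body": {
  "rows": [
    [[10,0,0,0.015,0],[10,0,0,0,0],[13,0,0,0,0],[16,0,0,0,0],[22,0,0,0,0],[30,0,0,0,0],[30,0,0,0.2,0],[30,0,0,0.7,0],[30,0,0,0.8,0],[30,0,0,0.9,0]]
  ]
}}

```text
t: 31.95
eef_pos: [0.5098, -0.3546, 0.1898]
tool_rot: [-0.0, 0.979, 0.204, -0.0]
contact_force: [0.8, -0.8, -0.5]
gripper_width: 0.355
grasp_force: 0.0
```

```bash
python3 - <<'E'
from h import *
o=get_obs();print(o["eef_pos"],o["contact_force"],o["q"])
t=cams.read_camera("top")[:,:,::-1].copy();s=cams.read_camera("scene")[:,:,::-1].copy()
cv2.imwrite("pics/t10.png",t);cv2.imwrite("pics/s10.png",s)
for n,im in(("top",t),("scene",s)):
    C=[np.array([[.6602,-.0202,.005],[.6718,-.1471,.005]])]
    x0,y0,w,h=(240,150,55,25) if n=="top" else (222,175,38,32)
    g=cv2.cvtColor(im,cv2.COLOR_BGR2GRAY)[y0:y0+h,x0:x0+w].astype(float)
    bg=np.median(g) ;mad=np.median(abs(g-bg));d=abs(g-cv2.medianBlur(g.astype(np.uint8),25).astype(float))
    for th in(10,15,22):
        m=cv2.morphologyEx((d>th).astype(np.uint8),cv2.MORPH_CLOSE,np.ones((3,5)))
        for c in sorted(blobs(m,12),key=cv2.contourArea)[-2:]:
            c=c+[x0,y0];(cx,cy),sz,_=cv2.minAreaRect(c);vx,vy,fx,fy=cv2.fitLine(c,cv2.DIST_L2,0,.01,.01).ravel()
            k=(c.reshape(-1,2)-[fx,fy])@[vx,vy];e=ray(n,[[fx+vx*q,fy+vy*q] for q in(k.min()-.5,k.max()+.5)],.005)
            print(n,th,cv2.boundingRect(c),e.round(4).tolist(),e.mean(0).round(4),round(np.linalg.norm(e[1]-e[0]),3),np.degrees(np.arctan2(*(e[1]-e[0])[::-1])).round(1))
    # small & others
im=s.astype(int);m=(im[...,0]-im[...,2]>4)&(im[...,0]>60)
p=proj("scene",[[.5102,-.355,.018],[.5102,-.355,.039]]);print(p)
for c in blobs(m,4,300):
    q=np.array(cen(c))
    if np.linalg.norm(q-p[1])<12:print("small",q,cv2.boundingRect(c))
B=[circ(.5102,-.355,.018,.0175),circ(.5102,-.355,.028,.009),circ(.5102,-.355,.044,.0065)]
a=overlay(s,"scene",B,300,140,50,50,8);b=overlay(s,"scene",[],215,170,50,50,8);c=overlay(t,"top",[],240,140,60,37,6.6666)
o=np.zeros((600,800,3),np.uint8);o[:300,:400]=a[:300];o[:300,400:]=b[:300];o[300:300+c.shape[0],:400]=c[:,:400][:300]
cv2.imwrite("pics/g10.png",o)
E
```

```text
[ 0.50979709 -0.35461722  0.18978641] [ 0.78246752 -0.82927116 -0.53479262] [ 0.61883262  0.43464408 -0.14776567  1.7236087   0.07416628  0.98911824
 -0.71614548]
top 10 (249, 160, 33, 10) [[0.6593, -0.0193], [0.6741, -0.1379]] [ 0.6667 -0.0786] 0.12 -82.9
top 15 (249, 160, 21, 8) [[0.6615, -0.0194], [0.6692, -0.0955]] [ 0.6653 -0.0575] 0.076 -84.2
top 22 (249, 161, 21, 5) [[0.6621, -0.0194], [0.6676, -0.0955]] [ 0.6649 -0.0574] 0.076 -85.8
scene 10 (227, 183, 25, 24) [[0.6495, -0.0176], [0.6794, -0.1537]] [ 0.6644 -0.0857] 0.139 -77.6
scene 15 (227, 183, 25, 21) [[0.6592, -0.0203], [0.6746, -0.1517]] [ 0.6669 -0.086 ] 0.132 -83.3
scene 22 (227, 184, 25, 19) [[0.6603, -0.0208], [0.6733, -0.1485]] [ 0.6668 -0.0846] 0.128 -84.2
[[327.35508214 171.94977904]
 [327.86159332 166.62082394]]
small [327.66666667 169.19047619] (326, 165, 4, 9)
```

View pics/g10.png

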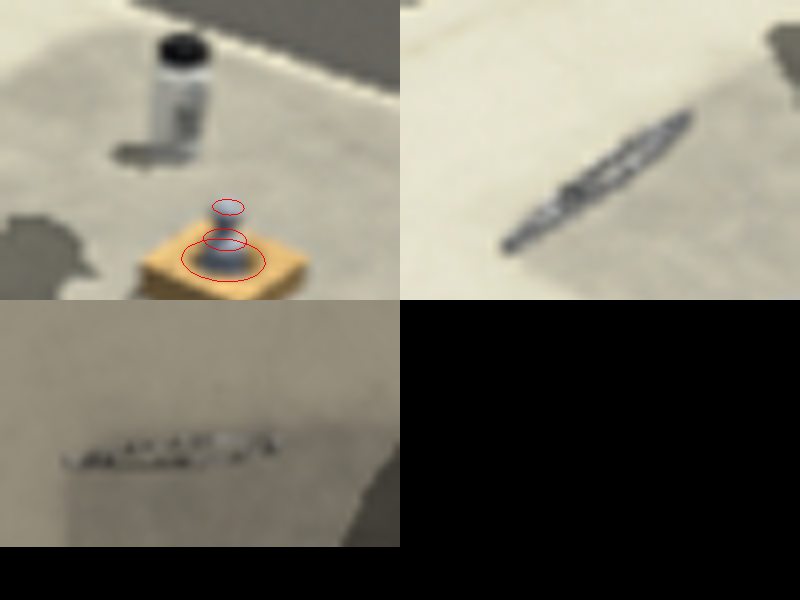

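```bash
python3 - <<'E'
from h import *
for n,p in(("top",[[249.2,164.3],[281.6,161.4]]),("scene",[[227.6,200.1],[250.9,183.9]])):
    e=ray(n,p,.0045);d=e[1]-e[0];print(n,e.round(4).tolist(),e.mean(0).round(4),np.linalg.norm(d),np.degrees(np.arctan2(d[1],d[0])))
E
```

```text
top [[0.6616, -0.0218], [0.672, -0.1388]] [ 0.6668 -0.0803] 0.11739943340230188 -84.9543067468378
scene [[0.6655, -0.0289], [0.6728, -0.1464]] [ 0.6692 -0.0876] 0.11768360257456315 -86.40514252846377
```

Request:
{"method": "arm_command", "body": {
  "rows": [
    [[36,0.2,0.5,0,1],[36,0.4,0.7,0,1],[36,0.4,0.7,0,1],[36,0.4,0.7,0,1],[36,0.4,0.7,0,1],[36,0.4,0.7,0,1],[36,0.3,0.5,0,1],[36,0.12,0,0,1],[36,0,0,-0.3,1],[36,0,0,-0.3,1]]
  ],
  "newtons": 30
}}

```text
t: 33.3
eef_pos: [0.6673, -0.0844, 0.151]
tool_rot: [-0.0, 0.821, 0.571, -0.0]
contact_force: [1.1, 0.1, -0.2]
gripper_width: 0.422
grasp_force: 0.0
```

Request:
{"method": "arm_command", "body": {
  "rows": [
    [[36,0,0,-0.4,1],[36,0,0,-0.4,1],[36,0,0,-0.4,1],[36,0,0,-0.3,1],[36,0,0,0,1],[36,0,0,0,0.5],[36,0,0,0,0],[36,0,0,0,0],[36,0,0,0,0],[36,0,0,0,0]]
  ]
}}

```text
t: 34.55
eef_pos: [0.6674, -0.0849, 0.062]
tool_rot: [0.0, 0.678, 0.735, 0.0]
contact_force: [0.9, -0.7, -0.0]
gripper_width: 0.422
grasp_force: 0.0
```

Request:
{"method": "arm_command", "body": {
  "rows": [
    [[36,0,0.02,-0.3,0],[36,0,0,-0.3,0],[36,0,0,-0.2,0],[36,0,0,-0.1,0],[36,0,0,-0.05,0],[36,0,0,-0.025,0],[28,0,0,0,0],[22,0,0,0,0],[18,0,0,0,0],[18,0,0,0,0]]
  ]
}}

```text
t: 35.8
eef_pos: [0.6674, -0.0837, 0.0035]
tool_rot: [0.0, 0.678, 0.735, 0.0]
contact_force: [-0.5, -0.1, 0.1]
gripper_width: 0.213
grasp_force: 0.0
```

Request:
{"method": "arm_command", "body": {
  "rows": [
    [[16,0,0,0,0],[14,0,0,0,0],[12,0,0,0,0],[10,0,0,0,0],[8,0,0,0,0],[6,0,0,0,0],[6,0,0,0,0],[6,0,0,0,0],[6,0,0,0,0],[6,0,0,0,0]]
  ]
}}

```text
t: 37.05
eef_pos: [0.6674, -0.0837, 0.0034]
tool_rot: [0.0, 0.678, 0.735, 0.0]
contact_force: [-0.6, 0.2, 2.8]
gripper_width: 0.123
grasp_force: 29.6
```

Request:
{"method": "arm_command", "body": {
  "rows": [
    [[6,0,0,0.1,0],[6,0,0,0.3,0],[6,0,0,0.6,0],[6,0,0,0.7,-1],[6,-0.2,-0.1,0.2,-1],[6,-0.5,-0.1,0,-1],[6,-0.5,-0.1,0,-1],[6,-0.5,-0.1,0,-1],[6,-0.5,-0.1,0,-1],[6,-0.5,-0.1,0,-1]]
  ]
}}

```text
t: 38.3
eef_pos: [0.5049, -0.1197, 0.1186]
tool_rot: [0.001, 0.856, 0.518, 0.001]
contact_force: [-0.2, 0.2, 0.2]
gripper_width: 0.121
grasp_force: 29.3
```

Request:
{"method": "arm_command", "body": {
  "rows": [
    [[6,-0.36,-0.13,0,-1],[6,0,0,0,-1],[6,0,0,0,-1],[6,0,0,0,-1],[6,0,0,0,-1],[6,0,0,0,-1],[6,0,0,0,-1],[6,0,0,0,-1],[6,0,0,0,-1],[6,0,0,0,-1]]
  ]
}}

```text
t: 39.55
eef_pos: [0.4843, -0.1272, 0.1185]
tool_rot: [0.0, 0.99, 0.144, 0.001]
contact_force: [-0.9, -0.6, 0.3]
gripper_width: 0.127
grasp_force: 29.3
```

Request:
{"method": "arm_command", "body": {
  "rows": [
    [[6,0,0,0,-0.55],[6,0,0,-0.4,0],[6,0,0,-0.4,0],[6,0,0,0,0],[6,0,0,0,0],[6,0,0,0,0],[6,0,0,0,0],[6,0,0,0,0],[6,0,0,0,0],[6,0,0,0,0]]
  ]
}}

```text
t: 40.8
eef_pos: [0.4837, -0.1275, 0.0693]
tool_rot: [0.0, 0.992, 0.123, -0.0]
contact_force: [0.1, 0.2, 0.1]
gripper_width: 0.125
grasp_force: 29.3
```

```bash
python3 - <<'E'
from h import *
o=get_obs();print(o["eef_pos"],o["tool_rot"],o["contact_force"],o["gripper_width"],o["grasp_force"])
x,y,z=o["eef_pos"]
s=cams.read_camera("scene")[:,:,::-1].copy();t=cams.read_camera("top")[:,:,::-1].copy()
a=np.radians(14.2);u=np.array([np.cos(a),np.sin(a),0])
C=[rect(.4837,-.1275,.015,.052,.156,-75.8),rect(.4837,-.1275,.006,.024,.136,-75.8),np.array([np.array([x,y,z+.002])-u*.06,np.array([x,y,z+.002])+u*.06])]
cv2.imwrite("pics/g11.png",np.hstack([overlay(s,"scene",C,248,160,90,80,5),overlay(t,"top",C,248,170,66,80,5)]))
E
```

```text
[ 0.48374786 -0.12745843  0.06928987] [ 1.39898602e-06  9.92396424e-01  1.23082646e-01 -1.11997335e-05] [0.11563512 0.16073657 0.0670754 ] 0.12455104261230139 29.29850896121934
```

View pics/g11.png

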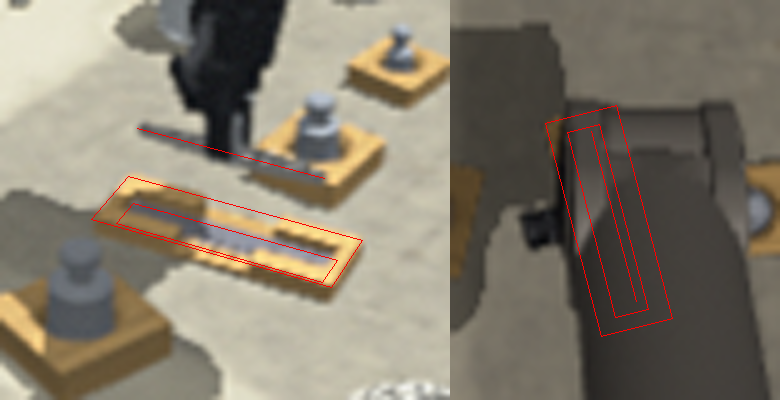

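Request:
{"method": "arm_command", "body": {
  "rows": [
    [[6,0,0,-0.3,0],[6,0,0,-0.3,0],[6,0,0,-0.2,0],[6,0,0,-0.08,0],[6,0,0,-0.05,0],[6,0,0,-0.02,0],[6,0,0,0,0],[6,0,0,0,0],[6,0,0,0,0],[6,0,0,0,0]]
  ]
}}

```text
t: 42.15
eef_pos: [0.4838, -0.1275, 0.0124]
tool_rot: [0.0, 0.992, 0.123, 0.0]
contact_force: [0.1, 0.8, -0.7]
gripper_width: 0.127
grasp_force: 29.3
```

Request:
{"method": "arm_command", "body": {
  "rows": [
    [[6,0,0,-0.01,0],[6,0,0,0,0],[6,0,0,-0.01,0],[6,0,0,0,0],[6,0,0,-0.01,0],[6,0,0,0,0],[6,0,0,0,0],[6,0,0,0,0],[6,0,0,0,0],[6,0,0,0,0]]
  ]
}}

```text
t: 43.4
eef_pos: [0.4837, -0.1274, 0.0105]
tool_rot: [0.0, 0.992, 0.123, -0.0]
contact_force: [0.3, -0.0, 0.1]
gripper_width: 0.122
grasp_force: 29.3
```

Request:
{"method": "arm_command", "body": {
  "rows": [
    [[6,0,0,-0.01,0],[6,0,0,0,0],[6,0,0,-0.01,0],[6,0,0,0,0],[6,0,0,0,0],[6,0,0,0,0],[6,0,0,0,0],[6,0,0,0,0],[6,0,0,0,0],[6,0,0,0,0]]
  ]
}}

```text
t: 44.65
eef_pos: [0.4838, -0.1274, 0.0093]
tool_rot: [0.0, 0.992, 0.123, 0.0]
contact_force: [0.4, -0.7, 1.2]
gripper_width: 0.122
grasp_force: 29.4
```

Request:
{"method": "arm_command", "body": {
  "rows": [
    [[10,0,0,0,0],[12,0,0,0,0],[14,0,0,0,0],[18,0,0,0,0],[24,0,0,0,0],[24,0,0,0,0],[24,0,0,0.2,0],[24,0,0,0.5,0],[24,0,0,0.9,0],[24,0,0,1,0]]
  ]
}}

```text
t: 45.9
eef_pos: [0.4831, -0.1273, 0.1673]
tool_rot: [-0.0, 0.992, 0.123, -0.0]
contact_force: [0.4, -0.6, 0.9]
gripper_width: 0.28
grasp_force: 0.0
```

Request:
{"method": "arm_command", "body": {
  "rows": [
    [[24,0,0,0.8,0],[24,0.5,0.7,0,0],[24,0.5,0.8,0,0],[24,0.5,0.8,0,0],[24,0,1,0,0],[24,0,1,0,0],[24,0,0.5,0,0],[24,0,0,0,0],[24,0,0,0,0],[24,0,0,0,0]]
  ]
}}

```text
t: 47.15
eef_pos: [0.5741, 0.1585, 0.2135]
tool_rot: [0.0, 0.993, 0.122, 0.0]
contact_force: [0.3, 0.2, 0.8]
gripper_width: 0.282
grasp_force: 0.0
```

```bash
python3 - <<'E'
from h import *
o=get_obs();print(o["eef_pos"],o["contact_force"],o["gripper_width"])
s=cams.read_camera("scene")[:,:,::-1].copy();t=cams.read_camera("top")[:,:,::-1].copy()
s0=cv2.imread("pics/scene0.png");t0=cv2.imread("pics/top0.png")
cv2.imwrite("pics/s12.png",s);cv2.imwrite("pics/t12.png",t)
for n,a,b in(("scene",s,s0),("top",t,t0)):
    # strip along the groove centre: sample floor profile before/after
    a_=np.radians(14.2);k=np.linspace(-.075,.075,31)
    P=np.c_[.4837+k*np.cos(a_),-.1275+k*np.sin(a_),np.full(31,.012)]
    px=proj(n,P);g=lambda im:[int(im[int(round(v)),int(round(u))].mean()) for u,v in px]
    print(n);print(g(b));print(g(a))
    # residual outside: old forceps location and bystanders
    for nm,q in(("forceps_old",[.667,-.084,.005]),("beaker",[.68,-.32,.04]),("vial",[.59,-.44,.03])):
        u,v=proj(n,q)[0].astype(int);w=18
        d=cv2.absdiff(a,b)[v-w:v+w,u-w:u+w].max(2);print(nm,(d>40).sum())
E
```

```text
[0.57405724 0.1584726  0.21348111] [0.25642576 0.18857647 0.78325601] 0.28228805873751
scene
[157, 184, 166, 149, 147, 158, 157, 160, 142, 145, 151, 151, 151, 150, 153, 152, 147, 149, 151, 149, 147, 152, 151, 156, 151, 149, 166, 153, 128, 155, 189]
[167, 192, 178, 110, 96, 119, 120, 112, 122, 122, 94, 120, 109, 108, 103, 95, 138, 110, 114, 99, 143, 133, 114, 111, 99, 99, 126, 140, 136, 163, 196]
forceps_old 98
beaker 0
vial 15
top
[123, 121, 70, 89, 88, 87, 91, 91, 89, 92, 90, 92, 90, 92, 94, 91, 89, 89, 90, 93, 92, 89, 89, 90, 91, 88, 89, 94, 92, 118, 122]
[124, 121, 70, 83, 75, 88, 88, 99, 92, 78, 94, 93, 79, 94, 95, 96, 111, 82, 81, 86, 96, 89, 85, 99, 88, 83, 83, 102, 92, 118, 123]
forceps_old 5
beaker 0
vial 0
```

```bash
python3 -c "
from station import job;print(job.hand_in())"
```

```text
the job is handed in; nothing more can be done
None
```

The job is handed in at about 47 s: camera views showed all three weights upright in their wells, and pixel checks (my picture limit was used up) put the forceps in the groove and the beaker and vial undisturbed.

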